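Set the sample mill four clicks coarser and start it

TASK

The bench mill is loaded, with its cap on and its cup under the spout, but set too fine: with a fingertip against the orange tab, push the grind collar round exactly four clicks clockwise (seen from above) from where it stands and leave it seated in that notch, without gripping or forcing it. Only then press the green start button down and let it come up again. Pick nothing up: leave the mill's cap and cup and the other loose things on the bench where they stand.

Things in the scene. Friction and masses are not known exactly. Their poses are not given: they have to be found in the camera images.
- mill: White bench mill, fixed to the bench: housing 200 long (x) x 150 wide (y) mm, flat aluminium deck on top 170 mm above the bench. Origin at bench height under the centre of the housing; its own -x is the front, with the spout and the cup. Top of the deck: the grind collar is 22 mm behind the centre (+x), the start button 68 mm in front of it (-x), both on the centre line.
- collar (a joint): Angle of the grind collar in rad, growing clockwise seen from above (coarser). It clicks into a notch every 20 degrees (0.349 rad): notches at 0, 0.349, 0.698 ... 3.491 (11 in all), with stops just past both ends; it begins seated in the second, third or fourth. At the tab a push of about 4 to 5 N lifts it out of a notch; the push then fades, and half-way to the next notch the collar jumps on into it by itself, ahead of the finger. Let go, it falls into the nearest notch.
- collar_axis (a point): Point on the vertical axis of the collar at the height of the collar's top, 18 mm above the deck. The collar is a ribbed dark ring 90 mm across around the steel feed throat (58 mm across, which with its cap and the knob on it rises to 64 mm above the deck).
- collar_tab (a point): Centre of the upright orange tab on the collar, 56 mm from the axis. The tab is 24 mm long radially (44 to 68 mm from the axis), 14 mm thick along the rim, and stands from the collar's top (18 mm above the deck) up to 44 mm above the deck; this point is 31 mm above the deck. It moves round with the collar.
- start_top (a point): Centre of the top of the green start button, 30 mm across, 22 mm above the deck, on a round black housing 46 mm across and 12 mm high. It springs back. It goes straight down 6 mm; fully down takes about 5 N.
- start (a joint): How far the start button is pressed, m: 0 up, 0.006 fully down.
- cap: Loose black cap with a knob, 66 mm across, 24 mm high with its knob, lying on the feed throat inside the collar; origin at the centre of its underside. Not to be moved.
- cup: Loose open steel cup, 66 mm across, 68 mm high, under the spout on the mill's foot plate; origin at its underside. Not to be moved.
- balance: Grey laboratory balance, fixed, 250 (x) x 200 (y) mm, with a round steel pan 130 mm across whose top is 85 mm above the bench; origin under its centre at bench height. It stands to one side of the mill.
- dish: Loose shallow steel dish, 90 mm across, 22 mm high, on the balance's pan; origin at its underside. Not to be moved.
- jar: Loose amber sample jar with a black lid, 62 mm across, 95 mm high, beyond the mill; origin at its underside. Not to be moved.
- weight: Loose brass check weight, 30 mm across, 46 mm high, beyond the mill; origin at its underside. Not to be moved.
- brush: Loose cleaning brush lying at one side; its length is along its own x. Not to be moved.
- spoon: Loose spoon lying at one side; its length is along its own x. Not to be moved.

How it is judged (in metres and radians):
On the way, in this order (a step that is already met when the one before it is completed fails the run):
1. the collar stands seated four clicks clockwise of where it began (distance of collar_tab from where it was at the start of the episode between 0.0655 and 0.078 m and value of joint collar above 1.55 rad), for 0.3 s.
2. then the start button is pressed fully down (value of joint start above 0.0045 m), for 0.03 s.
At the end, for the whole second after the job is handed in: The collar rests in the notch four clicks (80 degrees, to within about 8 degrees) clockwise of where it began, the start button has been pressed (at least 4.5 of its 6 mm) after that and is up again, and the cap, cup, dish, jar, weight, brush and spoon are within 15 mm of where they stood (all of step 1 and velocity of joint collar between -0.1 and 0.1 rad/s and value of joint start below 0.0015 m and distance of each of cap, cup, dish, jar, weight, brush, spoon from where it was at the start of the episode below 0.015 m); the robot touches nothing.
It fails at once if the start button is pressed while the collar is not four clicks on (value of joint start above 0.003 m and (distance of collar_tab from where it was at the start of the episode below 0.0655 m or distance of collar_tab from where it was at the start of the episode above 0.078 m)).
It fails at once if the collar is gripped or forced (more than 25 N on it) (contact force between the fingers and collar above 25 N).
It fails at once if a thing that should stay is lifted or carried off (distance of any of cap, cup, dish, jar, weight, brush, spoon from where it was at the start of the episode above 0.015 m).
It also fails if it takes over 51 s, if anything falls off the work surface, if the arm or the gripper's body presses on something with over 40 N, if the wrist force passes 120 N, or if a joint passes its speed limit or range.

ROBOT

A 6-joint arm with a two-finger parallel gripper is mounted at the origin on the work surface. World frame = base frame: x ahead of the robot, y to its left, z up, the work surface at z = 0. Lengths are in mm, angles in rad, forces in N, time in s.
With the tool pointing down it reaches from about 300 to 775 mm from the base axis. Payload 14.6 kg.
Tool frame: the origin (TCP) lies at the very end of the fingers, on their centre line; the grasp point (between the pads) lies 19 mm behind it (manip.grip_point_offset is the distance from the TCP to the grasp point, in mm); z points along the fingers, y is the line along which they close (so a half turn about z gives the same grasp; the last joint's range is limited). The gripper opens to 94 mm and grips with 3 to 60 N. Pads are 16 mm wide; open, the fingers measure 119 mm over their backs; the gripper's body (75 mm by 177 mm) begins 78 mm behind the grasp point.
Start: joints at [1.138, 0.3, 1.521, -0, 1.321, -0.067], TCP at [196.73, 513.602, 205.446] pointing down, gripper open.
Joint ranges: [-3.03, 3.03], [-0.79, 2.21], [0.23, 2.52], [-1.04, 4.18], [0, 3.07], [-2.55, 2.55]. Speed limits (rad/s): [2.22, 2.22, 2.57, 3.14, 3.14, 3.14].

INTERFACE

Orientations are given as [roll, pitch, yaw] about the fixed x, y, z axes, in that order (R = Rz(yaw) Ry(pitch) Rx(roll)).
In Python, from cell import telemetry, eyes, manip gives the robot as it stands.
- The arm moves only by the tool play_rows, never from a script. Its arguments are lists of equal length, an entry for each row: "translation": the shift along the world's x, y, z in m, a list of three; "yaw": the turn about the world's z in rad. A call has 1 to 12 rows; each row is the pose to reach, as a shift and turn from the pose commanded when the call began; what a row does not reach only later rows make up. A row lasts 1/8 s, in which the tool goes at most 62.5 mm and 10.7 degrees, less where a joint would pass 70% of its speed; a pose out of reach is approached as far as the arm can. A call with a gripper value outside its range is refused whole. "hand" is the opening, from 0 (shut) to 1 (fully open), set as the call begins (left out, the last holds). The fingers move at their own pace and stop on an object; "force" is the grip in N (left out, the last holds). Time passes only in rows, so rows that repeat a pose let the fingers close. It gives the time, the measured TCP pose, the force, the opening and the grip force at its end, in the units of the state.
- telemetry.read_state(): the state, without advancing time (a new reading comes with each control period).
- eyes.camera(name): name is "scene" or "side" or "wrist"; returns a dict with "pixels" (480x640x3 uint8, red, green, blue), "fx", "fy", "cx", "cy" (pixels), "dist_coeffs" ([k1, k2, p1, p2, k3] as OpenCV has them; the pictures are not rectified), "cam_to_world" (4x4, takes a point from camera to world coordinates); the wrist camera has in their place "T_tool_cam" (4x4, takes a point from camera to tool coordinates, whose origin is the TCP and whose axes are the flange's). Camera axes: x right, y up, looking along -z (the intrinsics and any distortion apply to the point x, -y, -z); pixel columns grow to the right and rows downward; lengths in mm; the calibration is good to about 2 mm. A picture is of the moment at which its call begins: read the wrist's pose just before it. There is no depth.
- manip.sign_off(): hands the job in; it is judged then, once.
The state is a dict: "clock": time; "joints": joint angles; "qd": joint speeds; "effort": joint torques, N m; "eef_pos": TCP position; "eef_rot": TCP orientation; "wrist_force": force on the tool from outside, world axes, zero at the start; "moment": the same for the moment, N m; "finger_gap": finger opening in mm; "finger_force": force on a finger pad.
Only numpy, scipy, OpenCV 4.12 (cv2) and the standard library are available. Lean on these libraries where they do the work, as an engineer would, in place of code of your own. Each camera call takes 0.05 s, during which the arm holds its last target. There are 200 camera calls.

## Working session

There is one attempt and no reset: what is moved stays moved. The work goes in short steps, Python scripts to look and compute and a tool call to move; the robot and the scene stay as the last step left them, time stands still between calls to the robot, and variables do not carry over. Pictures are saved under pics/ and viewed, at most 10 in all, crops included, and the job is handed in when it is done.

Besides the shell and the picture viewer there is one more tool, called after "Request:" as a command line: name --pt "numbers of a row" for each row, then --argument value for the rest. play_rows: Moves the arm, as the interface text tells. Its arguments: {"type":"object","properties":{"translation":{"type":"array","items":{"type":"array","items":{"type":"number"}}},"yaw":{"type":"array","items":{"type":"number"}},"hand":{"type":"number"},"force":{"type":"number"}},"required":["translation","yaw"]}

```bash
mkdir -p pics; ls
python3 - <<'E'
from cell import telemetry, eyes, manip
import cv2
print(telemetry.read_state())
for n in ("scene","side","wrist"):
    c=eyes.camera(n); cv2.imwrite(f"pics/{n}0.png",c["pixels"][:,:,::-1])
    print(n,{k:v for k,v in c.items() if k!="pixels"})
E
```

```text
pics
{'clock': 0.0, 'joints': array([ 1.13837636e+00,  3.00480971e-01,  1.52160530e+00, -1.41218648e-05,
        1.32072432e+00, -6.66110757e-02]), 'qd': array([-2.57848223e-05, -8.29301921e-06,  1.04699281e-03,  6.01870401e-04,
        2.79082996e-04,  4.18300445e-04]), 'effort': array([ 1.17999069e-03, -5.31815350e+01, -3.52740490e+01,  7.09154131e-02,
        2.45069020e-02, -8.27157896e-05]), 'eef_pos': array([196.63178212, 513.34944811, 204.8706836 ]), 'eef_rot': array([-3.14037651e+00, -6.74199669e-05,  2.77578723e+00]), 'wrist_force': array([ 0.46702753, -0.61397662, -0.01638429]), 'moment': array([0.02858493, 0.03374433, 0.0124601 ]), 'finger_force': 0.0, 'finger_gap': 93.87344412879372}
scene {'fx': 473.0263568349684, 'fy': 473.0263568349684, 'cx': 321.0304730149656, 'cy': 239.71141615121246, 'dist_coeffs': array([0.02355204, 0.        , 0.        , 0.        , 0.        ]), 'cam_to_world': array([[ 4.52293580e-02, -7.13843513e-01,  6.98843148e-01,
         1.27534294e+03],
       [ 9.98976251e-01,  3.17110120e-02, -3.22623958e-02,
        -5.60353599e+01],
       [ 8.692785
[... 562 characters left out ...]
8.41157118e-01,  5.40264367e-01,
         7.04671298e+02],
       [ 0.00000000e+00,  0.00000000e+00,  0.00000000e+00,
         1.00000000e+00]])}
wrist {'fx': 361.57033450329686, 'fy': 361.57033450329686, 'cx': 320.4427394578713, 'cy': 235.22351805645704, 'dist_coeffs': array([-0.01502906,  0.        ,  0.        ,  0.        ,  0.        ]), 'T_tool_cam': array([[-3.94484752e-04,  9.72593165e-01,  2.32513181e-01,
         6.62012407e+01],
       [ 9.99999911e-01,  3.48839285e-04,  2.37431755e-04,
        -7.11628402e-01],
       [ 1.49814771e-04,  2.32513254e-01, -9.72593216e-01,
        -1.78739695e+02],
       [ 0.00000000e+00,  0.00000000e+00,  0.00000000e+00,
         1.00000000e+00]])}
```

View pics/scene0.png

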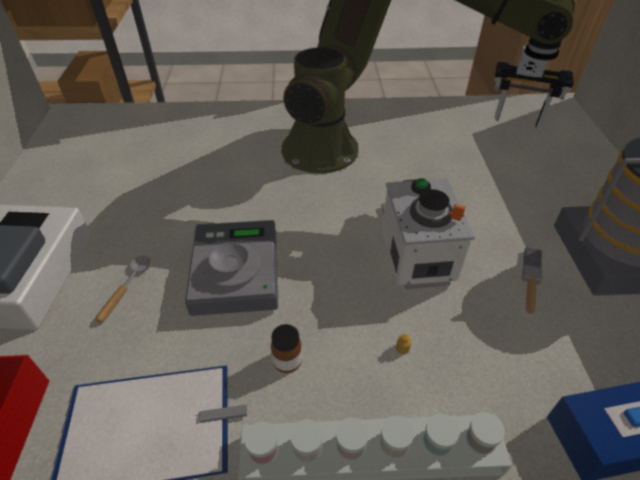

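View pics/side0.png

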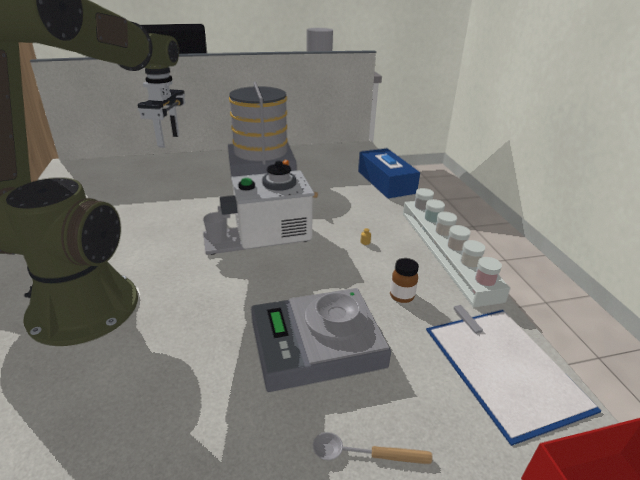

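The scene view shows the green button at about (421,185), the collar at (432,208) and the orange tab at (458,212). In the side view the button is at (247,183) and the tab at (285,163), behind the knob. Next I'll measure with colour masks.

```bash
cat > h.py <<'E'
import numpy as np, cv2
def ray(c,uv,T=None):
    K=np.array([[c["fx"],0,c["cx"]],[0,c["fy"],c["cy"]],[0,0,1]])
    p=cv2.undistortPoints(np.array([[uv]],float),K,c["dist_coeffs"])[0,0]
    T=c["cam_to_world"] if T is None else T
    return T[:3,3],T[:3,:3]@np.array([p[0],-p[1],-1])
def onz(c,uv,z,T=None):
    o,d=ray(c,uv,T); return o+d*(z-o[2])/d[2]
def tri(a,b):
    (o1,d1),(o2,d2)=a,b
    s=np.linalg.lstsq(np.c_[d1,-d2],o2-o1,rcond=None)[0]
    p,q=o1+s[0]*d1,o2+s[1]*d2
    return (p+q)/2,np.linalg.norm(p-q)
def blobs(img,lo,hi,roi):
    x0,y0,x1,y1=roi
    m=cv2.inRange(cv2.cvtColor(img,cv2.COLOR_RGB2HSV),lo,hi)
    k=np.zeros_like(m);k[y0:y1,x0:x1]=m[y0:y1,x0:x1]
    n,_,s,ce=cv2.connectedComponentsWithStats(k)
    return [(s[i].tolist(),ce[i].round(1).tolist()) for i in range(1,n) if s[i,4]>4],k
G=((45,90,40),(85,255,255)); O=((3,150,120),(18,255,255))
E
python3 - <<'E'
from cell import eyes
from h import *
import cv2
S=eyes.camera("scene");D=eyes.camera("side")
R={"scene":(380,160,480,260),"side":(220,140,330,200)}
for n,c in(("scene",S),("side",D)):
    for t,z in((G,192),(O,201)):
        b,_=blobs(c["pixels"],*t,R[n])
        for s,ce in b: print(n,z,s,ce,onz(c,ce,z).round(1))
a=cv2.resize(S["pixels"][165:295,370:490],None,fx=4.5,fy=4.5,interpolation=cv2.INTER_CUBIC)[:590]
cv2.imwrite("pics/c1.png",a[:,:,::-1])
# deck corners by bright mask not done
E
```

```text
scene 192 [415, 179, 13, 10, 103] [421.4, 183.4] [421.1 217.3 192. ]
scene 201 [455, 205, 10, 5, 21] [460.0, 207.1] [517.1 281.7 201. ]
side 192 [241, 178, 12, 8, 75] [246.1, 181.7] [413.1 206.8 192. ]
side 201 [283, 160, 5, 4, 12] [285.2, 161.8] [532.8 300.4 201. ]
```

View pics/c1.png

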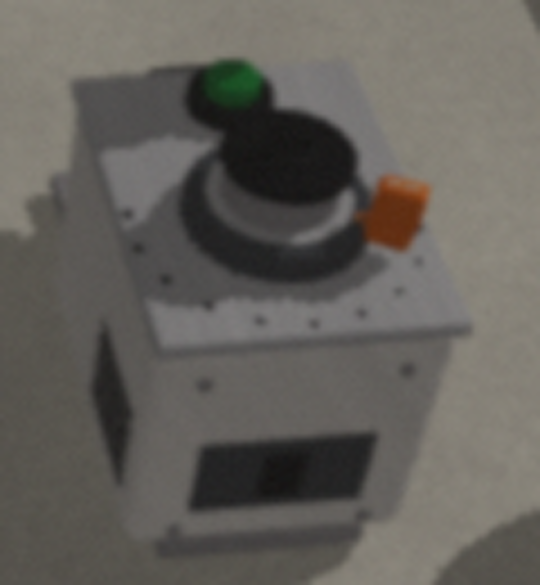

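The enlarged scene crop shows the tab on the mill's +y side, slightly to the rear, with index dots on the deck around the collar. I'll move over the mill for an accurate wrist view.

Request:
play_rows --pt "0 0 0.05" --pt "0.02 -0.03 0.1" --pt "0.06 -0.07 0.125" --pt "0.1 -0.11 0.125" --pt "0.14 -0.15 0.125" --pt "0.18 -0.19 0.125" --pt "0.22 -0.23 0.125" --pt "0.25 -0.27 0.125" --pt "0.263 -0.293 0.125" --pt "0.263 -0.293 0.125" --pt "0.263 -0.293 0.125" --pt "0.263 -0.293 0.125" --yaw '[0,0,0,0,0,0,0,0,0,0,0,0]'

```text
clock: 1.75
eef_pos: [459.2, 221.5, 330.5]
eef_rot: [3.141, 0.0, 2.777]
wrist_force: [-0.1, 0.5, -0.2]
finger_gap: 94.3
finger_force: 0.0
```

```bash
cat >> h.py <<'E'
from scipy.spatial.transform import Rotation as Ro
def wrist():
    from cell import telemetry, eyes
    s=telemetry.read_state(); c=eyes.camera("wrist")
    T=np.eye(4);T[:3,:3]=Ro.from_euler("xyz",s["eef_rot"]).as_matrix();T[:3,3]=s["eef_pos"]
    return s,c,T@c["T_tool_cam"]
E
python3 - <<'E'
from h import *
s,c,T=wrist()
print(s["clock"],s["eef_pos"],s["eef_rot"],s["wrist_force"])
np.savez("w1.npz",T=T,**{k:c[k] for k in("pixels","fx","fy","cx","cy","dist_coeffs")})
for t,z in((G,192),(O,214)):
    for st,ce in blobs(c["pixels"],*t,(0,0,640,480))[0]: print(z,st,ce,onz(c,ce,z,T).round(1))
cv2.imwrite("pics/w1.png",c["pixels"][:,:,::-1])
E
```

```text
1.75 [459.23537139 221.48128497 330.52077684] [3.14145633e+00 6.30607945e-05 2.77716337e+00] [-0.07768017  0.48774385 -0.1582653 ]
192 [285, 160, 34, 35, 903] [301.3, 177.3] [413.7 220.2 192. ]
192 [18, 285, 25, 16, 266] [30.8, 293.7] [423.2 -59.7 192. ]
214 [383, 264, 28, 24, 338] [400.6, 273.4] [519.3 271.7 214. ]
```

View pics/w1.png

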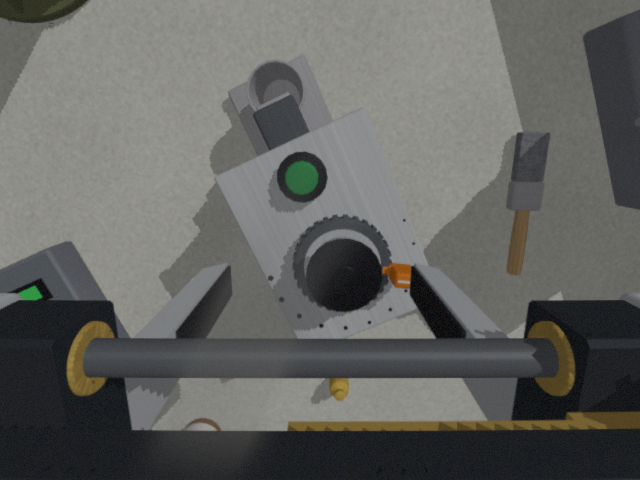

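The wrist view shows the button at (302,177), the collar around (343,262) and the tab near (400,275). Eleven index dots circle the collar from (404,220) clockwise to (270,278). I'll fit the collar axis from the dots.

Run:
```python
from h import *
c=dict(np.load("w1.npz"));T=c["T"]
g=cv2.cvtColor(c["pixels"],cv2.COLOR_RGB2GRAY)
bh=cv2.morphologyEx(g,cv2.MORPH_BLACKHAT,np.ones((9,9)))
P=[]
for u,v in[(270,278),(281,299),(299,316),(320,325),(345,328),(369,323),(389,311),(405,291),(413,243),(404,220)]:
    w=bh[v-4:v+5,u-4:u+5].astype(float);w=np.where(w>w.max()*.4,w,0);yy,xx=np.mgrid[v-4:v+5,u-4:u+5]
    P.append(onz(c,[(w*xx).sum()/w.sum(),(w*yy).sum()/w.sum()],170,T)[:2])
P=np.array(P)
s=np.linalg.lstsq(np.c_[2*P,np.ones(len(P))],(P**2).sum(1),rcond=None)[0]
A=s[:2];r=np.sqrt(s[2]+A@A);print("axis",A,"r",r,np.round(np.hypot(*(P-A).T)-r,1))
print("dot az",np.degrees(np.arctan2(*(P-A).T[::-1])).round(1))
B=onz(c,[301.3,177.3],192,T)[:2];d=A-B;print("button",B,np.hypot(*d),"mill yaw",np.degrees(np.arctan2(d[1],d[0])))
b,k=blobs(c["pixels"],*O,(370,250,430,300))
# tab outline
cn=max(cv2.findContours(k,0,2)[0],key=cv2.contourArea);hull=cv2.convexHull(cn)[:,0]
for p in hull:
    q=onz(c,p.tolist(),214,T)[:2]-A; print(p,q.round(1),np.hypot(*q).round(1),np.degrees(np.arctan2(q[1],q[0])).round(1))
```

```text
axis [503.87116105 224.84513109] r 72.07315670287569 [-0.2 -0.   0.   0.2  0.   0.2  0.2 -0.9  0.3  0.2]
dot az [-96.5 -76.6 -56.3 -36.5 -16.4   3.5  23.7  44.5  83.2 103.3]
button [413.67964227 220.2455458 ] 90.30872739580218 mill yaw 2.919439833388003
[401 264] [ 7.5 49.8] 50.3 81.4
[409 265] [10.8 55.9] 56.9 79.1
[410 266] [12.  56.4] 57.7 78.0
[410 277] [21.5 53.4] 57.6 68.1
[409 287] [30.  49.8] 58.2 59.0
[403 287] [28.1 44.9] 53.0 58.0
[396 286] [25.1 39.5] 46.8 57.6
[395 285] [23.9 39. ] 45.7 58.5
[383 272] [ 8.8 33.1] 34.2 75.0
[383 267] [ 4.5 34.5] 34.8 82.5
[391 264] [ 4.4 41.8] 42.0 83.9
```

Request:
play_rows --pt "0.015 0.025 0" --pt "0.03 0.05 0" --pt "0.0425 0.0677 -0.02" --pt "0.0425 0.0677 -0.05" --pt "0.0425 0.0677 -0.08" --pt "0.0425 0.0677 -0.08" --pt "0.0425 0.0677 -0.08" --pt "0.0425 0.0677 -0.08" --yaw '[-0.05,-0.1,-0.1,-0.1,-0.1,-0.1,-0.1,-0.1]' --hand 0 --force 15

```text
clock: 2.8
eef_pos: [502.5, 288.6, 251.9]
eef_rot: [3.14, 0.001, 2.676]
wrist_force: [-0.2, 0.7, -0.3]
finger_gap: 17.5
finger_force: 0.0
```

Run:
```python
from h import *
s,c,T=wrist()
print(s["clock"],s["eef_pos"],s["eef_rot"],s["wrist_force"],s["finger_gap"])
for t,z in((G,192),(O,214)):
    for st,ce in blobs(c["pixels"],*t,(0,0,640,480))[0]: print(z,st,ce,onz(c,ce,z,T).round(1))
A=np.array([503.9,224.8])
b,k=blobs(c["pixels"],*O,(150,150,600,480))
cn=max(cv2.findContours(k,0,2)[0],key=cv2.contourArea)
for p in cv2.boxPoints(cv2.minAreaRect(cn)):
    q=onz(c,p.tolist(),214,T)[:2]-A; print(p.round(),q.round(1),np.hypot(*q).round(1),np.degrees(np.arctan2(q[1],q[0])).round(1))
cv2.imwrite("pics/w2.png",c["pixels"][:,:,::-1])
```

```text
2.8 [502.54466242 288.57169301 251.93697924] [3.13984050e+00 1.33099130e-03 2.67590848e+00] [-0.15102558  0.68284738 -0.30435793] 17.466725885808348
192 [146, 153, 50, 47, 1816] [170.4, 176.2] [414.6 222.2 192. ]
214 [306, 276, 33, 33, 704] [324.1, 292.7] [524.4 279.5 214. ]
[306. 276.] [ 5.2 49.5] 49.8 84.0
[338. 276.] [14.3 67.6] 69.1 78.0
[338. 308.] [34. 58.] 67.3 59.6
[306. 308.] [24.7 39.5] 46.6 58.0
```

View pics/w2.png

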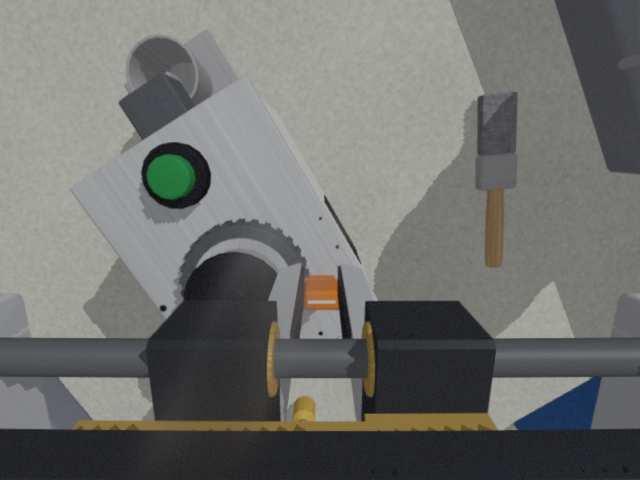

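The view shows the tab at (322,292), aligned with the tool, so its azimuth is about 63° (third notch). The fingers are still closing. Next is the descent behind the tab.

Request:
play_rows --pt "0 0 0" --pt "0 0 0" --pt "0 0 -0.015" --pt "0 0 -0.03" --pt "0 0 -0.045" --pt "0 0 -0.055" --pt "0 0 -0.055" --pt "0 0 -0.055" --yaw '[0,0,0,0,0,0,0,0]'

```text
clock: 3.85
eef_pos: [502.4, 288.4, 195.9]
eef_rot: [3.141, 0.0, 2.676]
wrist_force: [-0.6, 1.2, -0.1]
finger_gap: 0.3
finger_force: 0.0
```

Run:
```python
from cell import telemetry
import numpy as np
s=telemetry.read_state();print(s["clock"],s["eef_pos"],s["eef_rot"],s["wrist_force"],s["finger_gap"])
A=np.array([503.9,224.8]);c0=np.array([502.2,288.3])
for p in list(range(-12,81,2)):  # p: tab progress deg at contact
    th=np.radians(63.4-max(p,0)); u=np.array([np.cos(th),np.sin(th)]);t=np.array([-u[1],u[0]])
    off=15-min(p,0)
    q=A+56*u+off*t; print(p,((q-c0)/1000).round(4).tolist(),round(-np.radians(max(p,0)),3))
```

```text
3.85 [502.42322302 288.39578947 195.88223304] [3.14105247e+00 4.31747124e-04 2.67582093e+00] [-0.56104933  1.17599367 -0.05893024] 0.2695210547028925
-12 [0.0026, -0.0013] -0.0
-10 [0.0044, -0.0022] -0.0
-8 [0.0062, -0.0031] -0.0
-6 [0.008, -0.004] -0.0
-4 [0.0098, -0.0049] -0.0
-2 [0.0116, -0.0058] -0.0
0 [0.0134, -0.0067] -0.0
2 [0.0153, -0.0072] -0.035
4 [0.0173, -0.0077] -0.07
6 [0.0192, -0.0082] -0.105
8 [0.0212, -0.0089] -0.14
10 [0.023, -0.0096] -0.175
12 [0.0249, -0.0104] -0.209
14 [0.0268, -0.0112] -0.244
16 [0.0286, -0.0121] -0.279
18 [0.0303, -0.0131] -0.314
20 [0.0321, -0.0141] -0.349
22 [0.0338, -0.0152] -0.384
24 [0.0355, -0.0164] -0.419
26 [0.0371, -0.0176] -0.454
28 [0.0387, -0.0188] -0.489
30 [0.0402, -0.0202] -0.524
32 [0.0417, -0.0215] -0.559
34 [0.0431, -0.0229] -0.593
36 [0.0445, -0.0244] -0.628
38 [0.0459, -0.0259] -0.663
40 [0.0471, -0.0275] -0.698
42 [0.0484, -0.0291] -0.733
44 [0.0495, -0.0308] -0.768
46 [0.0507, -0.0324] -0.803
48 [0.0517, -0.0342] -0.838
50 [0.0527, -0.0359] -0.873
52 [0.0536, -0.0377] -0.908
54 [0.0545, -0.0396] -0.942
56 [0.0553, -0.0414] -0.977
58 [0.056, -0.0433] -1.012
60 [0.0567, -0.0452] -1.047
62 [0.0573, -0.0471] -1.082
64 [0.0579, -0.0491] -1.117
66 [0.0583, -0.0511] -1.152
68 [0.0587, -0.053] -1.187
70 [0.0591, -0.055] -1.222
72 [0.0593, -0.057] -1.257
74 [0.0595, -0.0591] -1.292
76 [0.0596, -0.0611] -1.326
78 [0.0597, -0.0631] -1.361
80 [0.0597, -0.0651] -1.396
```

Request:
play_rows --pt "0.0026 -0.0013 0" --pt "0.0062 -0.0031 0" --pt "0.0098 -0.0049 0" --pt "0.0116 -0.0058 0" --pt "0.0134 -0.0067 0" --pt "0.0153 -0.0072 0" --pt "0.0173 -0.0077 0" --pt "0.0192 -0.0082 0" --pt "0.0212 -0.0089 0" --pt "0.023 -0.0096 0" --pt "0.0249 -0.0104 0" --pt "0.0268 -0.0112 0" --yaw '[0,0,0,0,0,-0.035,-0.07,-0.105,-0.14,-0.175,-0.209,-0.244]'

```text
clock: 5.35
eef_pos: [529.2, 277.0, 195.4]
eef_rot: [-3.142, 0.0, 2.429]
wrist_force: [0.1, 0.4, -0.5]
finger_gap: 0.2
finger_force: 0.0
```

Run:
```python
from h import *
s,c,T=wrist()
print(s["clock"],s["eef_pos"],s["eef_rot"],s["wrist_force"])
A=np.array([503.9,224.8])
for st,ce in blobs(c["pixels"],*O,(150,150,600,480))[0]:
    q=onz(c,ce,214,T)[:2]-A;print(st,ce,np.hypot(*q),np.degrees(np.arctan2(q[1],q[0])))
S=__import__("cell").eyes.camera("scene")
for st,ce in blobs(S["pixels"],*O,(400,180,490,260))[0]:
    q=onz(S,ce,207)[:2]-A;print("scene",st,ce,np.hypot(*q),np.degrees(np.arctan2(q[1],q[0])))
a=cv2.resize(S["pixels"][165:265,370:500],None,fx=3,fy=3);w=cv2.resize(c["pixels"],(400,300))
cv2.imwrite("pics/m3.png",np.hstack([a,w])[:,:,::-1])
```

```text
5.35 [529.19876205 276.96737802 195.42202233] [-3.14152850e+00  6.07983597e-05  2.42940294e+00] [ 0.08965992  0.37380921 -0.53388915]
scene [457, 213, 5, 7, 16] [458.9, 214.8] 63.34367506124624 45.988674279782416
```

View pics/m3.png

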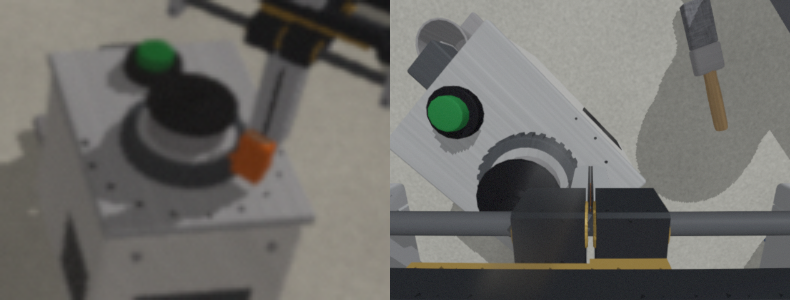

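In the picture the tab has moved one click, to about 45° at scene pixel (459,215), and sits ahead of the finger. I'll continue through the second click.

Request:
play_rows --pt "0.0018 -0.0009 0" --pt "0.0035 -0.0019 0" --pt "0.0053 -0.0029 0" --pt "0.007 -0.004 0" --pt "0.0087 -0.0052 0" --pt "0.0103 -0.0064 0" --pt "0.0119 -0.0076 0" --pt "0.0134 -0.009 0" --pt "0.0149 -0.0103 0" --pt "0.0163 -0.0117 0" --pt "0.0163 -0.0117 0" --yaw '[-0.035,-0.07,-0.105,-0.14,-0.175,-0.21,-0.245,-0.28,-0.315,-0.349,-0.349]'

```text
clock: 6.82
eef_pos: [545.4, 265.3, 195.4]
eef_rot: [3.142, 0.0, 2.082]
wrist_force: [-0.5, 0.1, 0.2]
finger_gap: 0.4
finger_force: 0.0
```

```bash
cat > tab.py <<'E'
from h import *
from cell import telemetry,eyes
s=telemetry.read_state();print(s["clock"],s["eef_pos"].round(1),s["eef_rot"].round(3),s["wrist_force"].round(1))
A=np.array([503.9,224.8]);S=eyes.camera("scene")
for st,ce in blobs(S["pixels"],(3,130,60),(18,255,255),(400,180,490,260))[0]:
    q=onz(S,ce,204)[:2]-A;print("scene",st,ce,np.hypot(*q),np.degrees(np.arctan2(q[1],q[0])))
cv2.imwrite("pics/last.png",cv2.resize(S["pixels"][165:265,370:500],None,fx=4,fy=4)[:,:,::-1])
E
python3 tab.py
```

```text
6.825 [545.4 265.3 195.4] [3.142 0.    2.082] [-0.5  0.1  0.2]
scene [463, 184, 5, 6, 7] [464.4, 186.3] 98.6453649540031 122.61291414141049
scene [441, 213, 14, 17, 158] [447.5, 220.5] 60.23377148325619 18.090277151185393
```

Request:
play_rows --pt "0.0014 -0.0015 0" --pt "0.0028 -0.003 0" --pt "0.004 -0.0046 0" --pt "0.0053 -0.0062 0" --pt "0.0064 -0.0079 0" --pt "0.0076 -0.0095 0" --pt "0.0086 -0.0113 0" --pt "0.0096 -0.013 0" --pt "0.0105 -0.0148 0" --pt "0.0114 -0.0167 0" --pt "0.0114 -0.0167 0" --yaw '[-0.035,-0.07,-0.105,-0.14,-0.175,-0.21,-0.245,-0.28,-0.315,-0.349,-0.349]'

```text
clock: 8.25
eef_pos: [556.8, 248.6, 195.4]
eef_rot: [3.142, 0.0, 1.733]
wrist_force: [-0.7, 0.5, -0.5]
finger_gap: 0.7
finger_force: 0.0
```

```bash
python3 tab.py
```

```text
8.25 [556.8 248.6 195.4] [3.142 0.    1.733] [-0.7  0.5 -0.5]
scene [434, 214, 11, 17, 137] [439.2, 222.1] 61.32345165009306 0.20377531836849616
```

Request:
play_rows --pt "0.0008 -0.0018 0" --pt "0.0015 -0.0037 0" --pt "0.0022 -0.0056 0" --pt "0.0028 -0.0075 0" --pt "0.0034 -0.0095 0" --pt "0.0038 -0.0115 0" --pt "0.0042 -0.0134 0" --pt "0.0046 -0.0154 0" --pt "0.0048 -0.0174 0" --pt "0.005 -0.0195 0" --pt "0.005 -0.0195 0" --yaw '[-0.035,-0.07,-0.105,-0.14,-0.175,-0.21,-0.245,-0.28,-0.315,-0.349,-0.349]'

```text
clock: 9.68
eef_pos: [561.8, 229.1, 195.5]
eef_rot: [3.142, 0.0, 1.384]
wrist_force: [-0.0, 1.0, 0.5]
finger_gap: 0.4
finger_force: 0.0
```

```bash
python3 tab.py
```

```text
9.675 [561.8 229.1 195.5] [3.142 0.    1.384] [-0.   1.   0.5]
scene [434, 186, 7, 4, 9] [436.9, 187.3] 56.245694763955356 159.0356085858899
scene [426, 213, 9, 18, 114] [430.1, 221.6] 61.78922506256857 -17.42630801061618
```

View pics/last.png

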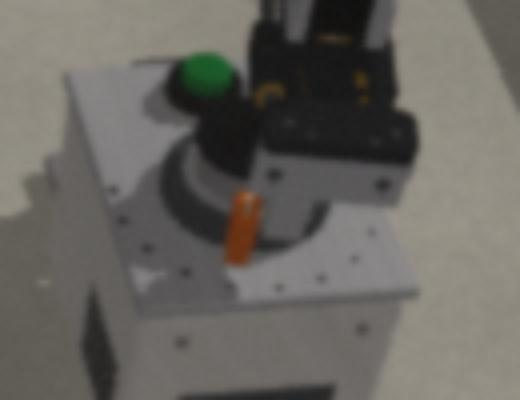

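The tab now sits seven dots in, at index 6 (about -17°), with four dots left after it. That is exactly four clicks, and the finger carries almost no load. Now I'll back off and lift.

Request:
play_rows --pt "0.001 0.005 0" --pt "0.002 0.01 0" --pt "0.003 0.015 0.005" --pt "0.003 0.015 0.03" --pt "0.003 0.015 0.06" --pt "-0.03 0.012 0.08" --pt "-0.08 0.005 0.08" --pt "-0.12 -0.003 0.08" --pt "-0.1477 -0.0082 0.08" --pt "-0.1477 -0.0082 0.06" --pt "-0.1477 -0.0082 0.04" --pt "-0.1477 -0.0082 0.04" --yaw '[0,0,0,0,0,0,0,0,0,0,0,0]'

```text
clock: 11.22
eef_pos: [413.6, 221.0, 235.0]
eef_rot: [-3.14, 0.001, 1.385]
wrist_force: [0.7, 0.2, 0.4]
finger_gap: 0.5
finger_force: 0.0
```

```bash
python3 tab.py
python3 - <<'E'
from h import *
s,c,T=wrist()
cv2.imwrite("pics/w5.png",c["pixels"][:,:,::-1])
for st,ce in blobs(c["pixels"],*G,(0,0,640,480))[0]: print(st,ce,onz(c,ce,192,T).round(1))
E
```

```text
11.225 [413.6 221.  235. ] [-3.140e+00  1.000e-03  1.385e+00] [0.7 0.2 0.4]
scene [426, 213, 10, 18, 119] [430.3, 221.5] 61.374773470181616 -17.076475647177332
[298, 231, 45, 35, 1247] [319.7, 249.4] [414.9 224.7 192. ]
```

View pics/last.png

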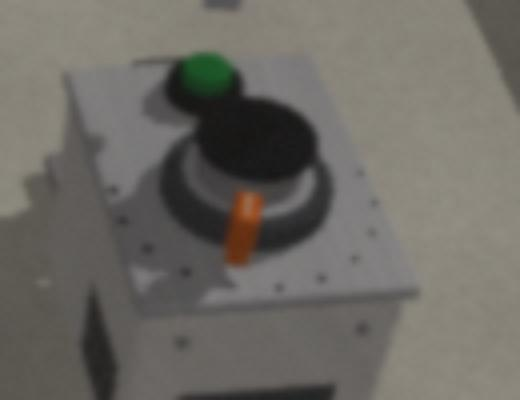

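View pics/w5.png

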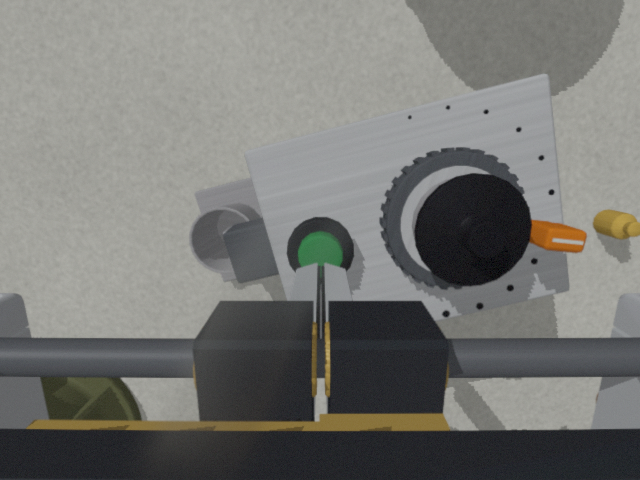

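Six dots are visible before the tab and four after it, so the collar is seated at index 6, four clicks on. The fingers are centred over the button at (320,250). Now I'll press it.

Request:
play_rows --pt "0 0 -0.02" --pt "0 0 -0.035" --pt "0 0 -0.041" --pt "0 0 -0.043" --pt "0 0 -0.045" --pt "0 0 -0.047" --pt "0 0 -0.0485" --pt "0 0 -0.0492" --pt "0 0 -0.0492" --pt "0 0 -0.0492" --yaw '[0,0,0,0,0,0,0,0,0,0]'

```text
clock: 12.58
eef_pos: [414.2, 221.1, 186.4]
eef_rot: [3.141, -0.0, 1.385]
wrist_force: [0.5, 1.0, 4.9]
finger_gap: 0.6
finger_force: 2.3
```

Request:
play_rows --pt "0 0 -0.0005" --pt "0 0 -0.001" --pt "0 0 -0.001" --pt "0 0 -0.001" --yaw '[0,0,0,0]'

```text
clock: 13.08
eef_pos: [414.3, 221.1, 186.1]
eef_rot: [3.141, -0.001, 1.385]
wrist_force: [-1.1, -0.9, 13.1]
finger_gap: 0.5
finger_force: 6.4
```

The force jumped to 13 N, so the button is bottomed out. I'll release it and lift clear.

Request:
play_rows --pt "0 0 0.004" --pt "0 0 0.01" --pt "0 0 0.03" --pt "0 0 0.06" --pt "0 0 0.1" --pt "0 0 0.1" --pt "0 0 0.1" --pt "0 0 0.1" --yaw '[0,0,0,0,0,0,0,0]'

```text
clock: 14.08
eef_pos: [413.7, 220.8, 284.1]
eef_rot: [-3.14, 0.001, 1.385]
wrist_force: [0.0, -0.3, 0.3]
finger_gap: 0.6
finger_force: 0.0
```

```bash
python3 tab.py; python3 -c "
from cell import manip;print(manip.sign_off())"
```

```text
14.075 [413.7 220.8 284.1] [-3.140e+00  1.000e-03  1.385e+00] [ 0.  -0.3  0.3]
scene [426, 213, 10, 18, 119] [430.4, 221.3] 60.705455870324286 -16.939073813175206
the job is handed in; nothing more can be done
None
```

I turned the collar four clicks clockwise, where it sits seated, then pressed the start button fully down and released it; nothing was picked up, and the job is handed in at about 14 s (no verdict was returned).

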